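# Fit the bayonet filler cap and hold it at its half-way vent position

### The job

Lift the rain cover of the small fuel tank until it rests fully open on its stop, then put the loose bayonet cap into the filler neck: lugs through the two notches, pressed down against the spring. Turn it clockwise to the half-way mark (42 degrees), never so far that it locks, and finish while still gripping the cap there so that the tank can vent. Leave the other things on the bench where they are.

Things in the scene. Friction and masses are not known exactly. Their poses are not given: they have to be found in the camera images.
- tank: Grey steel fuel tank, fixed to the bench: box 170 (x) x 160 (y) x 85 mm high, open at the top (6 mm walls, inner floor 30 mm up), aluminium filler neck inside. Origin: centre of its underside. +x points to the cover's hinge side, -x to the tongue side, z up; starts turned -0.6 to -0.2 rad about z.
- neck (a point): Centre of the neck's top face, 78 mm up, 20 mm from the tank's origin towards its -x; axes as the tank's. Neck 92 mm across, hole 46 mm, flange 5 mm thick, two notches towards the tank's +x and -x, 40 degrees wide, reaching 33 mm from the axis. Marks on the rim, on both sides, clockwise from above: one dot at 0 (entry), a short bar at 42 (half-way), two dots at 84 degrees (locked).
- seat (a joint): Sprung round seat inside the neck, 32 mm across, its top 8 mm below the neck's top: metres pressed down (0 to 0.014; 1.4 N at first, 0.7 N more per mm). It pushes the cap's lugs up against the flange. Turning clockwise, the lugs jump up into lock recesses at 77 to 84 degrees, where a stop ends the turn; another stop allows only 10 degrees counter-clockwise.
- cover (a joint): Rain cover hinge: 0 closed (the start), 1.75 rad fully open on its stop, just past upright. It falls shut if let go below about 1.57 and leans on its stop beyond. The dark steel cover, 170 x 160 x 8 mm, 0.18 kg, lies on the tank's rim, hinged along the rim at the tank's +x side.
- cover_tongue (a point): Grip point on the cover's lifting tongue, a flat black tab reaching 46 mm out from the middle of the cover's front edge (tank's -x side), 24 mm wide (tank's y), 12 mm thick. Point: mid-thickness, 34 mm out from the edge, 204 mm from the hinge axis, 89 mm up when closed, 0.29 m when open. Gripped across its width it can swing between the pads, the tool pointing down all the way.
- cover_hinge (a point): Point on the hinge axis of the cover, at the middle of its width, 85.5 mm above the bench; the axis runs along the tank's y.
- cap: Loose cap, 0.1 kg, standing on its plug; origin: centre of the plug's underside, z up. Aluminium plug 42 mm across, 20 high; two lugs on its +x and -x, 10 wide, 2 to 8 mm up, reaching 30 mm from the axis; black disc 68 mm across, 20 to 27 mm up; upright grip bar along x, 56 x 14 mm, 27 to 59 mm up. A half turn makes no difference. It can turn with its origin 13 to 20 mm below the neck's top.
- wrench: Steel spanner 224 mm long, 8 mm thick, lying near the front edge; origin at the centre of its underside. To be left alone.
- small_tape: Small dark roll of tape, 53 mm across, 19 mm high, between tank and cap. To be left alone.
- line_spool: Spool of trimmer line, 92 mm across, 32 mm high, in front of the cap, nearer the robot. To be left alone.
- trimmer_head: Round black trimmer head, 117 mm across, 75 mm high, behind the cap. To be left alone.
- screw_tin: Open tin of screws, 74 mm across, 62 mm high, to the left of the tank. To be left alone.
- paint_tin: Small paint tin, 78 mm across, 77 mm high, behind the tank. To be left alone.
- oil_bottle: Small bottle with a screw cap, 38 x 58 x 125 mm, behind the tank to the right. To be left alone.
Not all that is in view belongs to the job. Leave any purple look-alike of the cap alone.

How it is judged:
By the outcome, as a careful person would: the job done as asked, in the order asked, and still so for the second after the job is handed in, while the arm keeps its last pose, push and grip.
It also fails if it takes over 64 s, if anything falls off the work surface, if the arm or the gripper's body presses on something with over 40 N, if the wrist force passes 120 N, or if a joint passes its speed limit or range.

### The arm

A 6-joint arm with a two-finger parallel gripper is mounted at the origin on a cart in front of the work surface, level with it; the furniture and walls round the work are solid. World frame = base frame: x ahead of the robot, y to its left, z up, the work surface at z = 0. Lengths are in m, angles in degrees, forces in N, time in s.
With the tool pointing down it reaches from about 0.25 to 0.725 m from the base axis. Payload 9.7 kg.
Tool frame: the origin (TCP) lies between the finger pads, 19 mm behind the fingertips; this is the grasp point; z points along the fingers, y is the line along which they close (so a half turn about z gives the same grasp; the last joint's range is limited). The gripper opens to 85 mm and grips with 20 to 120 N. Pads are 22 mm wide; open, the fingers measure 114 mm over their backs; the gripper's body (76 mm by 85 mm) begins 54 mm behind the grasp point. The pads swing forward as they close: fully open they stand 13 mm farther back than shut.
Start: joints at [0, 4.979, 10.078, 95.1, 0, 90], TCP at [0.55, -0, 0.25] pointing down, gripper open.
Joint ranges: [-179.16, 179.16], [-48.56, 103.87], [-65.8, 70.77], [-126.05, 130.52], [-82.76, 87.17], [-180, 180]. Speed limits (degrees/s): [127.2, 127.2, 147.25, 180, 180, 180].

### API

Orientations are given as [roll, pitch, yaw] about the fixed x, y, z axes, in that order (R = Rz(yaw) Ry(pitch) Rx(roll)).
In Python, from workcell import * gives the robot as it stands.
- The arm moves only by the tool servo_tool, never from a script. Its argument "moves" is a list of rows, each a list of 4 numbers: the shift along the world's x, y, z in cm, then the turn about the world's z in rad. A call has 1 to 20 rows; each row is the pose to reach, as a shift and turn from the pose commanded when the call began; what a row does not reach only later rows make up. A row lasts 1/12 s, in which the tool goes at most 41.7 mm and 7.16 degrees, less where a joint would pass 70% of its speed; a pose out of reach is approached as far as the arm can. A call with a gripper value outside its range is refused whole. "claw" is the closure, from 0 (fully open) to 1 (shut), set as the call begins (left out, the last holds). The fingers move at their own pace and stop on an object; "force" is the grip in N (left out, the last holds). Time passes only in rows, so rows that repeat a pose let the fingers close. It gives the time, the measured TCP pose, the force, the opening and the grip force at its end, in the units of the state.
- get_obs(): the state, without advancing time (a new reading comes with each control period).
- camera(name): name is "scene" or "side" or "wrist"; returns the picture (480x640x3 uint8, red, green, blue); there is no depth.
- get_calibration(name): a dict with "fx", "fy", "cx", "cy" (pixels), "rvec" (rotation vector, rad) and "tvec" (3), from world to camera coordinates, as OpenCV has them; the wrist camera has in their place "tool_from_camera" (4x4, takes a point from camera to tool coordinates, whose origin is the TCP and whose axes are the flange's). Camera axes: x right, y down, z forward; pixel columns grow to the right and rows downward; lengths in m; the calibration is good to about 2 mm. A picture is of the moment at which its call begins: read the wrist's pose just before it. get_calibration takes no time and is no camera call.
- job_done(): hands the job in; it is judged then, once.
The state is a dict: "time": time; "q": joint angles; "qd": joint speeds; "joint_efforts": joint torques, N m; "ee_pos": TCP position; "tcp_rot": TCP orientation; "wrist_force": force on the tool from outside, world axes, zero at the start; "torque": the same for the moment, N m; "opening": finger opening in m; "grasp_force": force on a finger pad.
Only numpy, scipy, OpenCV 4.12 (cv2) and the standard library are available. Lean on these libraries where they do the work, as an engineer would, in place of code of your own. Each camera call takes 0.05 s, during which the arm holds its last target. There are 200 camera calls.

## Working session

There is one attempt and no reset: what is moved stays moved. The work goes in short steps, Python scripts to look and compute and a tool call to move; the robot and the scene stay as the last step left them, time stands still between calls to the robot, and variables do not carry over. Pictures are saved under pics/ and viewed, at most 10 in all, crops included, and the job is handed in when it is done.

Besides the shell and the picture viewer there is one more tool, called after "Emit:" as a command line: name --pt "numbers of a row" for each row, then --argument value for the rest. servo_tool: Moves the arm, as the interface text tells. Its arguments: {"type":"object","properties":{"moves":{"type":"array","items":{"type":"array","items":{"type":"number"}}},"claw":{"type":"number"},"force":{"type":"number"}},"required":["moves"]}

```bash
mkdir -p pics && cat > h.py <<'E'
from workcell import *
import numpy as np, cv2
def snap(n,f):
    im=camera(n); cv2.imwrite('pics/'+f,im[:,:,::-1]); return im
def ray(n,uv):
    c=get_calibration(n); R,_=cv2.Rodrigues(np.array(c['rvec'],float)); t=np.array(c['tvec'],float).ravel()
    d=R.T@np.array([(uv[0]-c['cx'])/c['fx'],(uv[1]-c['cy'])/c['fy'],1]); o=-R.T@t
    return o,d
def at(n,uv,z):
    o,d=ray(n,uv); return o+d*(z-o[2])/d[2]
def proj(n,P):
    c=get_calibration(n); K=np.array([[c['fx'],0,c['cx']],[0,c['fy'],c['cy']],[0,0,1.]])
    return cv2.projectPoints(np.array(P,float).reshape(-1,3),np.array(c['rvec'],float),np.array(c['tvec'],float),K,None)[0].reshape(-1,2)
E
python3 - <<'E'
from h import *
snap('scene','s1.png'); snap('side','d1.png')
for n in('scene','side'): print(n,ray(n,(320,240)))
E
```

```text
scene (array([-0.02227322, -0.54296876,  0.88616596]), array([ 0.50017097,  0.45030697, -0.73965342]))
side (array([0.61177794, 1.20702162, 0.81654409]), array([-0.033749  , -0.86492084, -0.50137818]))
```

View pics/s1.png

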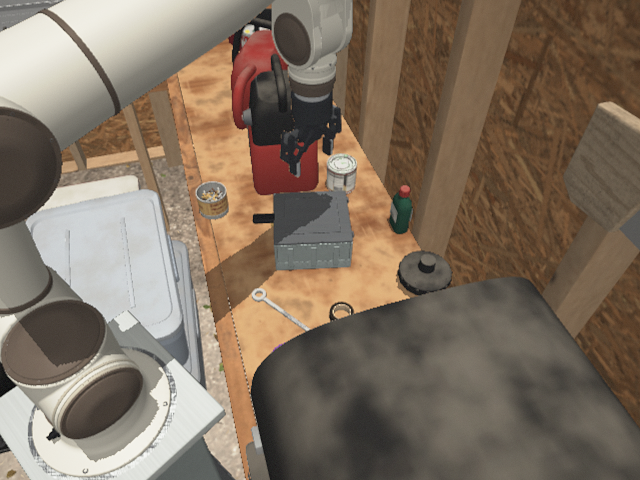

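View pics/d1.png

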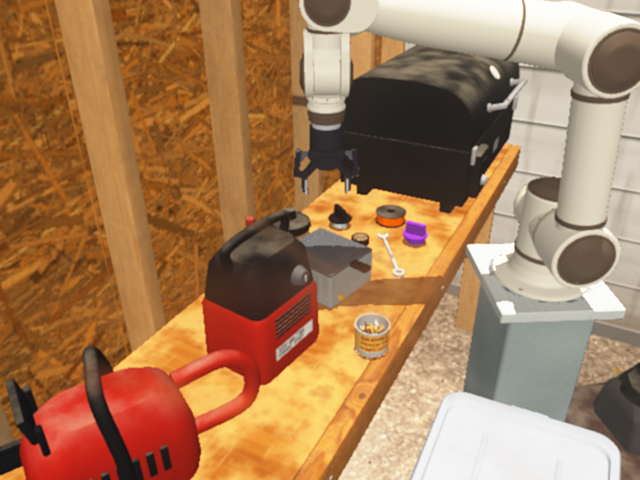

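The scene view shows the tank cover at about (312,217) and its tongue at (263,218). The side view shows two cap-like objects: the black one at (340,217) and the purple look-alike at (415,233). The black one fits, since it has the black disc and lies beyond the tape. I'll confirm it in an enlarged crop.

```bash
python3 - <<'E'
import cv2,numpy as np
a=cv2.imread('pics/s1.png')[180:280,240:365]; b=cv2.imread('pics/d1.png')[190:265,320:440]
a=cv2.resize(a,None,fx=4,fy=4,interpolation=3); b=cv2.resize(b,None,fx=5,fy=5,interpolation=3)
cv2.imwrite('pics/c1.png',a);cv2.imwrite('pics/c2.png',b)
E
```

```text
(no output)
```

View pics/c1.png

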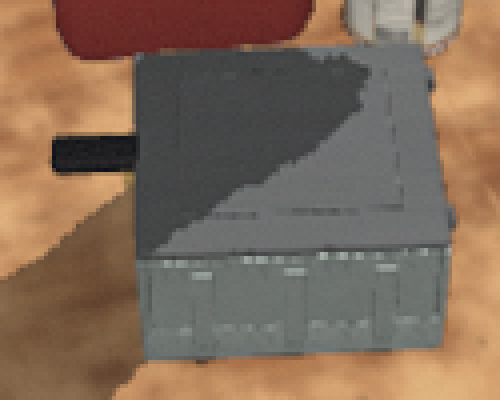

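View pics/c2.png

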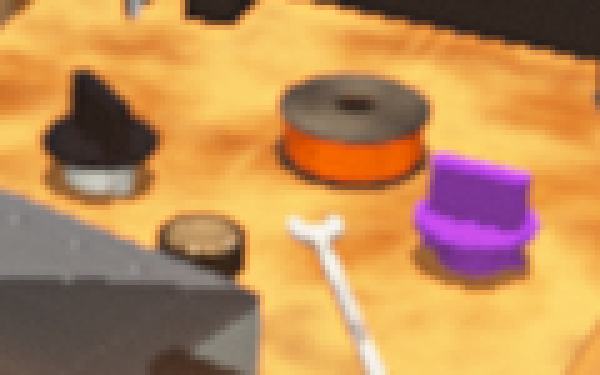

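```bash
python3 - <<'E'
from h import *
from scipy.optimize import least_squares
c=np.array([[274.5,244.5],[273.7,193.7],[345,191.3],[353,241.3]])
W=np.array([at('scene',p,.093) for p in c]);print(W.round(4)); print(np.linalg.norm(W-np.roll(W,-1,0),axis=1).round(4))
L=np.array([[-.085,-.08],[-.085,.08],[.085,.08],[.085,-.08]])
def pts(x):
    R=np.array([[np.cos(x[2]),-np.sin(x[2])],[np.sin(x[2]),np.cos(x[2])]]); return R,x[:2]
def f(x,L,z):
    R,t=pts(x); P=np.c_[L@R.T+t,np.full(len(L),z)]; return P
s=least_squares(lambda x:(proj('scene',f(x,L,.093))-c).ravel(),[.55,.1,-.4])
print('tank',s.x,s.fun.round(1)); R,t=pts(s.x)
for n,p in (('tongue',[-.119,0]),('tip',[-.131,0]),('hinge',[.085,0]),('neck',[-.02,0])): print(n,(R@p+t).round(4))
print('tip px',proj('scene',f(s.x,np.array([[-.131,-.012],[-.131,.012]]),.095)), at('scene',(253,218.6),.095))
k=lambda u,v:(320+u/5,190+v/5)
print('disc ctr',at('side',k(100,141),.026)); print('disc L,R',at('side',k(43,141),.026),at('side',k(158,141),.026))
print('plug bottom',at('side',k(96,197),0)); print('bar top far/near', at('side',k(80,71),.059),at('side',k(130,118),.059))
E
```

```text
[[ 0.4383  0.0012  0.093 ]
 [ 0.5469  0.1173  0.093 ]
 [ 0.6679  0.0023  0.093 ]
 [ 0.5598 -0.1138  0.093 ]]
[0.159  0.1669 0.1586 0.1673]
tank [ 0.55346344  0.00187013 -0.75342651] [-0.7  0.3 -0.5 -0.1  0.7 -0.4  0.6 -0. ]
tongue [0.4667 0.0833]
tip [0.4579 0.0915]
hinge [ 0.6155 -0.0563]
neck [0.5389 0.0156]
tip px [[252.49082213 222.07886878]
 [252.69752399 214.39341349]] [0.4577149  0.08993566 0.095     ]
disc ctr [ 0.49483827 -0.28053308  0.026     ]
disc L,R [ 0.52808389 -0.28226834  0.026     ] [ 0.46099454 -0.2787666   0.026     ]
plug bottom [ 0.49835481 -0.26016409  0.        ]
bar top far/near [ 0.50509191 -0.30628629  0.059     ] [ 0.48068149 -0.24534964  0.059     ]
```

```bash
cat >> h.py <<'E'
from scipy.spatial.transform import Rotation as Ro
def wp():
    o=get_obs(); T=np.eye(4); T[:3,:3]=Ro.from_euler('xyz',o['tcp_rot'],degrees=True).as_matrix(); T[:3,3]=o['ee_pos']; return T@np.array(get_calibration('wrist')['tool_from_camera'])
def watp(T,uv,z):
    c=get_calibration('wrist'); d=T[:3,:3]@np.array([(uv[0]-c['cx'])/c['fx'],(uv[1]-c['cy'])/c['fy'],1]); return T[:3,3]+d*(z-T[2,3])/d[2]
def wproj(T,P):
    c=get_calibration('wrist'); p=(np.array(P,float)-T[:3,3])@T[:3,:3]; return np.c_[p[:,0]/p[:,2]*c['fx']+c['cx'],p[:,1]/p[:,2]*c['fy']+c['cy']]
E
python3 - <<'E'
from h import *
o=get_obs(); print(o['tcp_rot'],o['q'],o['time']); T=wp(); print(T.round(3)); c=get_calibration('wrist'); print(c['fx'],c['cx'],c['cy'])
print('tool axes\n',Ro.from_euler('xyz',o['tcp_rot'],degrees=True).as_matrix().round(2))
E
```

```text
[-1.79929621e+02 -6.87623651e-04  8.99984261e+01] [-1.20653821e-03  5.00764226e+00  1.00377380e+01  9.51004748e+01
  6.88074370e-04  9.00003665e+01] 0.1
[[ 1.     0.001 -0.001  0.55 ]
 [ 0.001 -0.954 -0.299  0.077]
 [-0.001  0.299 -0.954  0.373]
 [ 0.     0.     0.     1.   ]]
426.5361977244752 322.99537588885346 234.03188118525995
tool axes
 [[ 0.  1. -0.]
 [ 1. -0.  0.]
 [ 0. -0. -1.]]
```

Emit:
servo_tool --pt "-1.2 1.2 -0.8 0.12" --pt "-2.4 2.4 -1.6 0.24" --pt "-3.6 3.6 -2.4 0.36" --pt "-4.8 4.8 -3.2 0.48" --pt "-6 6 -4 0.6" --pt "-7.2 7.2 -5 0.72" --pt "-8.3 8.3 -5 0.817" --pt "-8.3 8.3 -5 0.817" --pt "-8.3 8.3 -5 0.817" --claw 0

```text
time: 0.85
ee_pos: [0.4668, 0.0833, 0.2]
tcp_rot: [180.0, 0.0, 136.8]
wrist_force: [0.6, 0.0, 0.2]
opening: 0.0854
grasp_force: 0.0
```

```bash
python3 - <<'E'
from h import *
T=wp(); snap('wrist','w1.png'); np.save('T1.npy',T); o=get_obs(); print(o['ee_pos'],o['tcp_rot'],o['time'])
a=-.7534;R=np.array([[np.cos(a),-np.sin(a)],[np.sin(a),np.cos(a)]])
L=np.array([[-.131,-.012],[-.131,.012],[-.085,.012],[-.085,-.012]])@R.T+[.5535,.0019]
print(wproj(T,np.c_[L,np.full(4,.095)]))
E
```

```text
[0.46726875 0.08292252 0.20012234] [1.79987022e+02 2.54789232e-02 1.36682836e+02] 0.9
[[301.3759786  222.35881059]
 [344.38944963 222.33448932]
 [343.25873518 297.33725094]
 [302.59706862 297.36125958]]
```

View pics/w1.png

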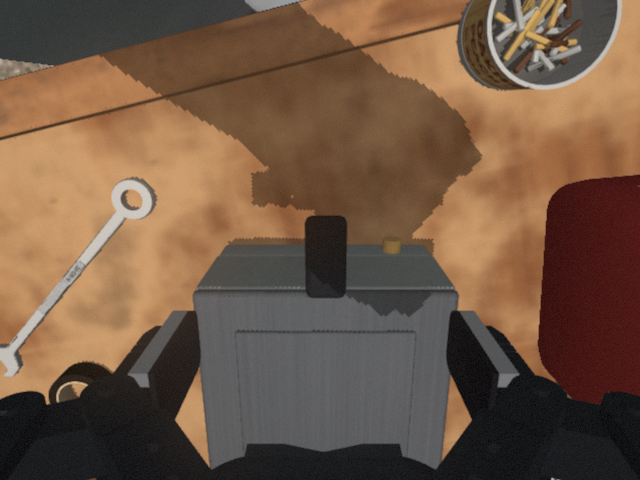

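The wrist view has the tongue at columns 305–347 with its tip at row 216. The cover edge is at row 290, and the tongue runs straight up, so the yaw is confirmed. Next I'll work out the small offset.

```bash
python3 - <<'E'
from h import *
T=np.load('T1.npy')
A,B=watp(T,(326,216),.095),watp(T,(326,297),.095); E0,E1=watp(T,(195,291.5),.093),watp(T,(458,290.5),.093)
print(A,B,E0,E1,np.linalg.norm(E1-E0),np.arctan2(*(E1-E0)[1::-1])-np.pi/2)
a=-.7534; u=np.array([np.cos(a),np.sin(a)]); v=np.array([-u[1],u[0]])
for p in (A,B,(E0+E1)/2): print((p[:2]-[.5535,.0019])@np.c_[u,v])
E
```

```text
[0.45646803 0.09528936 0.095     ] [0.49257963 0.0615268  0.095     ] [0.43752843 0.00673042 0.093     ] [0.54373181 0.12075832 0.093     ] 0.15582528776260265 -0.7498844459576748
[-0.1346617   0.00173337]
[-0.08522535  0.00181282]
[-0.08816435  0.00209655]
```

Emit:
servo_tool --pt "-0.05 0.2 -2 0" --pt "-0.05 0.2 -4.5 0" --pt "-0.05 0.2 -7 0" --pt "-0.05 0.2 -9.5 0" --pt "-0.05 0.2 -11 0" --pt "-0.05 0.2 -11.1 0" --pt "-0.05 0.2 -11.1 0" --claw 0.4

```text
time: 1.48
ee_pos: [0.4666, 0.0844, 0.0887]
tcp_rot: [-179.9, -0.0, 136.7]
wrist_force: [-0.1, 0.9, 0.6]
opening: 0.0512
grasp_force: 0.0
```

Emit:
servo_tool --pt "0 0 0 0" --pt "0 0 0 0" --pt "0 0 0 0" --pt "0 0 0 0" --pt "0 0 0 0" --pt "0 0 0 0" --claw 1 --force 25

```text
time: 1.98
ee_pos: [0.4673, 0.0848, 0.0905]
tcp_rot: [179.9, 0.1, 136.8]
wrist_force: [-0.1, -2.7, 6.7]
opening: 0.0237
grasp_force: 29.0
```

```bash
python3 - <<'E'
import numpy as np, json
def d(p): s=20.4*(1-np.cos(p))+.35*np.sin(p); return np.array([.730*s,-.683*s,20.4*np.sin(p)-.35*(1-np.cos(p)),0])
for a,b in((0,.88),(.88,1.74)):
    print(json.dumps([(d(p)-d(a)).round(2).tolist() for p in np.linspace(a,b,18)[1:]]))
E
```

```text
[[0.03, -0.03, 1.06, 0.0], [0.11, -0.1, 2.11, 0.0], [0.22, -0.2, 3.15, 0.0], [0.37, -0.35, 4.19, 0.0], [0.56, -0.53, 5.21, 0.0], [0.79, -0.74, 6.22, 0.0], [1.06, -0.99, 7.21, 0.0], [1.36, -1.27, 8.18, 0.0], [1.7, -1.59, 9.13, 0.0], [2.08, -1.94, 10.05, 0.0], [2.49, -2.33, 10.94, 0.0], [2.93, -2.74, 11.81, 0.0], [3.41, -3.19, 12.64, 0.0], [3.91, -3.66, 13.44, 0.0], [4.45, -4.16, 14.2, 0.0], [5.01, -4.69, 14.92, 0.0], [5.6, -5.24, 15.6, 0.0]]
[[0.6, -0.56, 0.62, 0.0], [1.22, -1.14, 1.2, 0.0], [1.87, -1.75, 1.74, 0.0], [2.53, -2.37, 2.23, 0.0], [3.21, -3.0, 2.68, 0.0], [3.9, -3.65, 3.08, 0.0], [4.61, -4.32, 3.42, 0.0], [5.33, -4.99, 3.72, 0.0], [6.07, -5.67, 3.97, 0.0], [6.8, -6.37, 4.17, 0.0], [7.55, -7.06, 4.32, 0.0], [8.3, -7.77, 4.41, 0.0], [9.05, -8.47, 4.45, 0.0], [9.81, -9.18, 4.44, 0.0], [10.56, -9.88, 4.38, 0.0], [11.31, -10.58, 4.27, 0.0], [12.05, -11.28, 4.1, 0.0]]
```

Emit:
servo_tool --pt "0.03 -0.03 1.06 0" --pt "0.11 -0.1 2.11 0" --pt "0.22 -0.2 3.15 0" --pt "0.37 -0.35 4.2 0" --pt "0.56 -0.53 5.2 0" --pt "0.79 -0.74 6.2 0" --pt "1.06 -0.99 7.2 0" --pt "1.36 -1.27 8.2 0" --pt "1.7 -1.6 9.13 0" --pt "2.1 -1.95 10.05 0" --pt "2.5 -2.33 10.95 0" --pt "2.93 -2.74 11.8 0" --pt "3.4 -3.2 12.65 0" --pt "3.9 -3.66 13.45 0" --pt "4.45 -4.16 14.2 0" --pt "5.0 -4.7 14.9 0" --pt "5.6 -5.24 15.6 0"

```text
time: 3.4
ee_pos: [0.5227, 0.0325, 0.2456]
tcp_rot: [180.0, -0.1, 136.8]
wrist_force: [2.7, 1.6, -3.5]
opening: 0.0235
grasp_force: 28.2
```

Emit:
servo_tool --pt "0.6 -0.56 0.62 0" --pt "1.22 -1.14 1.2 0" --pt "1.87 -1.75 1.74 0" --pt "2.53 -2.37 2.23 0" --pt "3.2 -3.0 2.68 0" --pt "3.9 -3.65 3.08 0" --pt "4.6 -4.3 3.42 0" --pt "5.33 -5.0 3.72 0" --pt "6.07 -5.67 3.97 0" --pt "6.8 -6.37 4.17 0" --pt "7.55 -7.06 4.32 0" --pt "8.3 -7.77 4.41 0" --pt "9.05 -8.47 4.45 0" --pt "9.8 -9.18 4.44 0" --pt "10.56 -9.88 4.38 0" --pt "11.3 -10.58 4.27 0" --pt "12.05 -11.28 4.1 0" --pt "12.05 -11.28 4.1 0" --pt "12.05 -11.28 4.1 0"

```text
time: 4.98
ee_pos: [0.6434, -0.081, 0.2864]
tcp_rot: [-180.0, 0.0, 136.8]
wrist_force: [0.9, -1.3, 2.4]
opening: 0.0232
grasp_force: 31.6
```

Emit:
servo_tool --pt "0 0 0 0" --pt "0 0 0 0" --pt "0 0 0 0" --pt "0 0 0 0" --pt "0 0 1 0" --pt "0 0 2.5 0" --pt "0 0 4 0" --pt "0 0 5 0" --pt "0 0 5 0" --claw 0.4

```text
time: 5.73
ee_pos: [0.6431, -0.0801, 0.3382]
tcp_rot: [179.9, 0.1, 136.8]
wrist_force: [0.1, 0.3, 0.3]
opening: 0.0516
grasp_force: 0.0
```

Emit:
servo_tool --pt "-1.2 -2 0 -0.05" --pt "-2.4 -4 0 -0.1" --pt "-3.6 -6 0 -0.15" --pt "-4.8 -8 0 -0.2" --pt "-6 -10 -1 -0.25" --pt "-7.2 -12 -2 -0.3" --pt "-8.4 -14 -4 -0.35" --pt "-9.6 -16 -6 -0.4" --pt "-10.8 -18 -8 -0.43" --pt "-12 -20 -10 -0.43" --pt "-13.5 -20.2 -11.5 -0.43" --pt "-14.8 -20.2 -12.6 -0.43" --pt "-14.8 -20.2 -12.6 -0.43" --pt "-14.8 -20.2 -12.6 -0.43" --claw 0

```text
time: 6.9
ee_pos: [0.4944, -0.282, 0.2094]
tcp_rot: [-180.0, -0.0, 112.1]
wrist_force: [-0.5, 0.3, -0.4]
opening: 0.0853
grasp_force: 0.0
```

```bash
python3 - <<'E'
from h import *
T=wp(); w=snap('wrist','w2.png'); np.save('T2.npy',T); s=snap('scene','s2.png'); d=snap('side','d2.png')
f=lambda i,y,x:cv2.resize(i[y:y+240,x:x+320,::-1],(400,300))
cv2.imwrite('pics/m2.png',np.vstack([np.hstack([f(s,100,180),f(d,80,220)]),np.hstack([cv2.resize(w[:,:,::-1],(400,300)),np.zeros((300,400,3),np.uint8)])]))
a=-.7525;u=np.array([np.cos(a),np.sin(a)]);v=np.array([-u[1],u[0]])
# predicted tongue tip / cover top edge at phi=1.75
for ph in(1.57,1.75):
  P=[]
  for l,b in((.17,-.08),(.17,.08)):
    q=np.array([.5533,.0038])+.085*u-l*np.cos(ph)*u+b*v; P.append([*q,.0855+l*np.sin(ph)])
  print(ph,proj('scene',P),proj('side',P))
E
```

```text
1.57 [[358.02710245 183.29480083]
 [348.77903507 133.0187564 ]] [[319.36518151 168.32185769]
 [273.51765221 189.47187949]]
1.75 [[373.79380754 183.77116471]
 [362.99548379 133.62611622]] [[310.11738995 166.22241794]
 [264.15125239 186.91939731]]
```

View pics/m2.png

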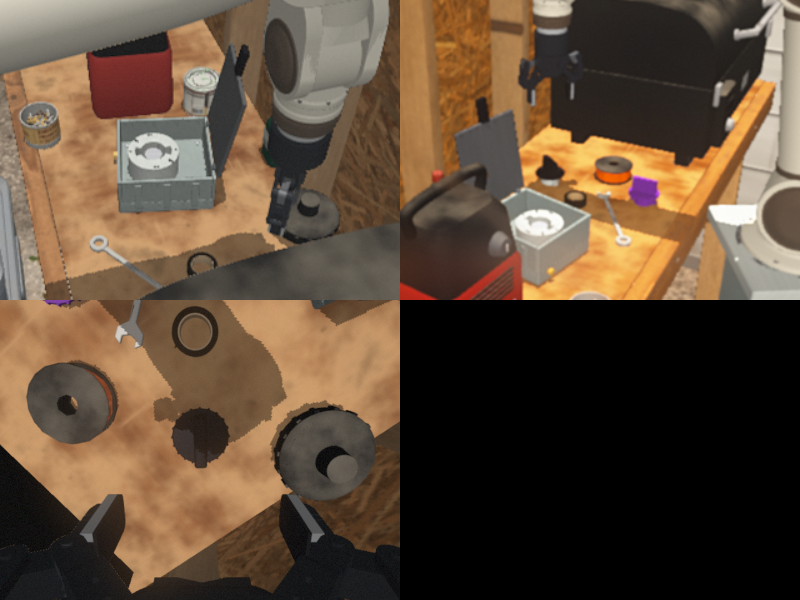

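View pics/w2.png

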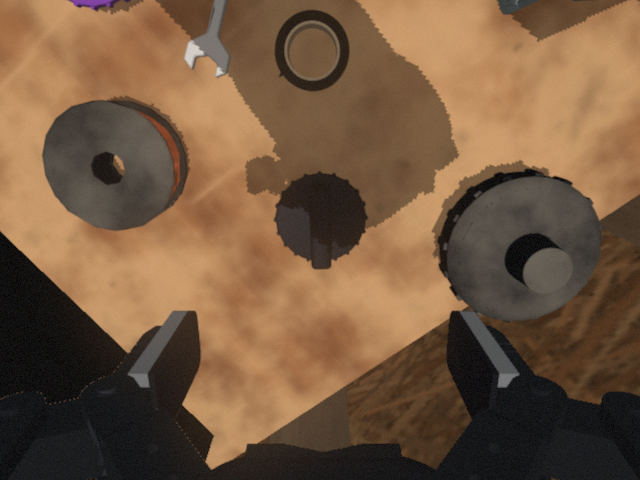

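The cover is upright and open. In the wrist view the cap's disc is centred at (321,217) with radius 45. Its bar is vertical in the image at column 321, so it lies along the tool's x.

```bash
python3 - <<'E'
from h import *
T=np.load('T2.npy')
C=watp(T,(321,217),.027); E=watp(T,(320.5,268),.059); print(C,watp(T,(275,217),.027),watp(T,(367,217),.027),E)
for dw in (C[:2],):
  for yaw in (110,112,114):
    b=np.array([np.cos(np.radians(yaw)),np.sin(np.radians(yaw))]); print(yaw,wproj(T,[[*(dw-.028*b),.059],[*(dw+.028*b),.059]]))
im=cv2.imread('pics/w2.png')[160:280,260:380]; im=cv2.convertScaleAbs(cv2.resize(im,None,fx=5,fy=5,interpolation=3),alpha=2.2); cv2.imwrite('pics/c3.png',im)
# neck from scene image
E
```

```text
[ 0.49479574 -0.28794872  0.027     ] [ 0.46311916 -0.3008728   0.027     ] [ 0.52646858 -0.27502616  0.027     ] [ 0.50511669 -0.31385085  0.059     ]
110 [[319.28023818 268.13142909]
 [322.33299526 188.32181646]]
112 [[320.69303104 268.15895828]
 [320.83546449 188.29104423]]
114 [[322.10590136 268.14058822]
 [319.33783681 188.31184469]]
```

View pics/c3.png

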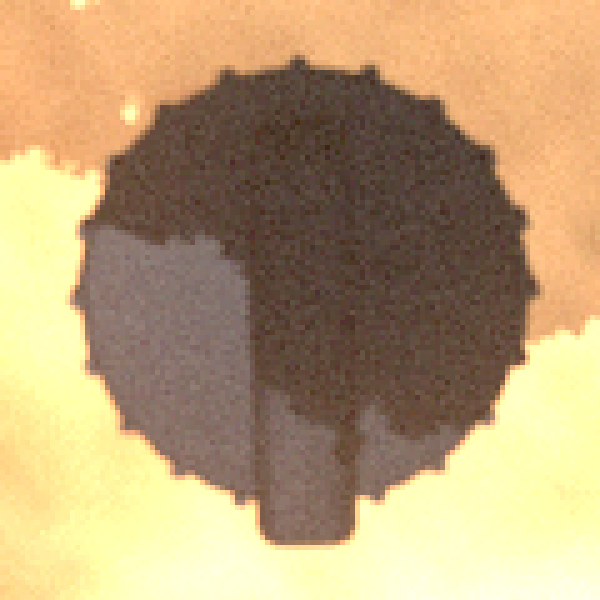

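Emit:
servo_tool --pt "0.05 -0.4 -3 0" --pt "0.05 -0.4 -6.5 0" --pt "0.05 -0.4 -10 0" --pt "0.05 -0.4 -12.5 0" --pt "0.05 -0.4 -14.5 0" --pt "0.05 -0.4 -15.9 0" --pt "0.05 -0.4 -15.9 0" --pt "0.05 -0.4 -15.9 0" --claw 0.5

```text
time: 7.72
ee_pos: [0.496, -0.2859, 0.0511]
tcp_rot: [-180.0, -0.0, 112.2]
wrist_force: [0.7, -0.3, 1.1]
opening: 0.0426
grasp_force: 0.0
```

Emit:
servo_tool --pt "0 0 0 0" --pt "0 0 0 0" --pt "0 0 0 0" --pt "0 0 0 0" --pt "0 0 0 0" --pt "0 0 0 0" --pt "0 0 0 0" --claw 1 --force 60

```text
time: 8.3
ee_pos: [0.4963, -0.2865, 0.0525]
tcp_rot: [179.9, 0.1, 112.2]
wrist_force: [0.3, 0.5, 6.3]
opening: 0.0129
grasp_force: 62.1
```

Emit:
servo_tool --pt "0 0 1.5 0" --pt "0 0 4 0" --pt "0 0 7 0" --pt "0 0 10 0" --pt "-1 2 13 0" --pt "-2.2 4.5 16 0.05" --pt "-3.4 7 18.5 0.1" --pt "-4.6 9.5 20 0.15" --pt "-5.6 12 20 0.2" --pt "-5.2 14.5 20 0.25" --pt "-3.6 16.5 20 0.3" --pt "-1.8 18.5 20 0.35" --pt "0 20.4 20 0.4" --pt "1.8 22.4 20 0.431" --pt "3.6 24.3 20 0.431" --pt "5.4 26.2 20 0.431" --pt "6.5 27.4 20 0.431" --pt "6.9 27.9 20 0.431" --pt "6.9 27.9 20 0.431" --pt "6.9 27.9 20 0.431"

```text
time: 9.97
ee_pos: [0.5641, -0.0074, 0.251]
tcp_rot: [-180.0, -0.0, 136.9]
wrist_force: [-0.4, -0.5, -1.2]
opening: 0.0127
grasp_force: 61.1
```

```bash
python3 - <<'E'
from h import *
o=get_obs(); print(o['ee_pos'],o['tcp_rot'],o['time'],o['opening'],o['wrist_force'])
T=wp(); snap('wrist','w3.png'); np.save('T3.npy',T); snap('scene','s3.png')
np.save('O3.npy',np.r_[o['ee_pos'],o['tcp_rot']])
E
```

```text
[ 0.56414888 -0.0074465   0.25096883] [-1.79970653e+02 -1.10163246e-02  1.36885891e+02] 9.9667 0.012703236404320514 [-0.3739387  -0.53680391 -1.18696566]
```

View pics/w3.png

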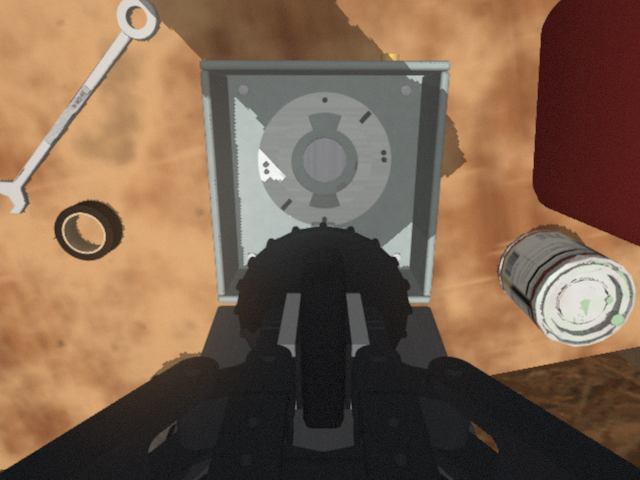

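The wrist view shows the open neck circled at (324.5,158) with radius 66. Its notches and entry dots point along the image's vertical, and the half-way bar at (365,117) is clockwise from them. The held cap's disc has its lower rim at row 226, spans columns 240–411, and the bar's near end is at row 427.

```bash
python3 - <<'E'
from h import *
T=np.load('T3.npy');O=np.load('O3.npy');R=Ro.from_euler('xyz',O[3:],degrees=True).as_matrix();p=O[:3]
tool=lambda P:(P-p)@R
z0=p[2]
print('disc rim row226-229', [tool(watp(T,(325.5,r),z0-.0325))-[.034,0,0] for r in(226,229)])
print('bar end 427',tool(watp(T,(324,427),z0+.0065))+[.028,0,0])
print('disc L/R',[tool(watp(T,(c,312),z0-.0255)) for c in(240,411)])
print('neck',tool(watp(T,(324.5,158),.078)), watp(T,(324.5,158),.078))
for q in((258,158),(391,158),(324.5,92),(324.5,224)): print(tool(watp(T,q,.078)))
d=watp(T,(325,100),.078)-watp(T,(324,221),.078); print('dots angle',np.degrees(np.arctan2(d[1],d[0])), np.linalg.norm(d))
# scene-based notch/neck centre
s=cv2.imread('pics/s3.png')[140:260,260:370]; cv2.imwrite('pics/c4.png',cv2.resize(s,None,fx=5,fy=5,interpolation=3))
print(proj('scene',[[.5387,.0175,.078]]))
E
```

```text
disc rim row226-229 [array([-0.00276047,  0.00091299,  0.03250554]), array([-0.00395814,  0.00091616,  0.03250531])]
bar end 427 [ 0.00019739  0.00033565 -0.00650552]
disc L/R [array([-0.00166325, -0.03236701,  0.02551626]), array([-0.00159515,  0.0342811 ,  0.02548214])]
neck [0.03906647 0.00102522 0.17297584] [0.53624645 0.01996008 0.078     ]
[ 0.03902406 -0.04493811  0.17299938]
[0.03910888 0.04698501 0.17295231]
[0.08235301 0.00094102 0.17298421]
[-0.00838494  0.00111752  0.17296667]
dots angle 136.52108148103358 0.08344115346256054
[[302.08546922 221.11258512]]
```

Emit:
servo_tool --pt "-1 1 -2 0" --pt "-2 2 -4.5 0" --pt "-2.73 2.61 -7 0" --pt "-2.73 2.61 -9.5 0" --pt "-2.73 2.61 -11 0" --pt "-2.73 2.61 -11.5 0" --pt "-2.73 2.61 -11.5 0" --pt "-2.73 2.61 -11.5 0" --pt "-2.73 2.61 -11.8 0" --pt "-2.73 2.61 -12.1 0" --pt "-2.73 2.61 -12.4 0" --pt "-2.73 2.61 -12.5 0" --pt "-2.73 2.61 -12.5 0"

```text
time: 11.15
ee_pos: [0.5371, 0.0189, 0.1257]
tcp_rot: [-180.0, -0.0, 136.9]
wrist_force: [0.4, 0.6, -0.5]
opening: 0.0125
grasp_force: 61.1
```

```bash
python3 - <<'E'
from h import *
o=get_obs(); print(o['wrist_force'],o['torque'],o['ee_pos'],o['tcp_rot'])
E
```

```text
[ 0.42949349  0.58193222 -0.46623198] [ 0.06956538  0.0463931  -0.04104924] [0.5371061  0.01891442 0.12573506] [-1.79983240e+02 -1.63999327e-02  1.36869343e+02]
```

Emit:
servo_tool --pt "0 0 -0.2 0" --pt "0 0 -0.4 0" --pt "0 0 -0.6 0" --pt "0 0 -0.8 0" --pt "0 0 -1.0 0" --pt "0 0 -1.1 0" --pt "0 0 -1.1 0" --pt "0 0 -1.1 0"

```text
time: 11.82
ee_pos: [0.5373, 0.0189, 0.1153]
tcp_rot: [180.0, 0.0, 136.9]
wrist_force: [-0.2, 0.8, 5.2]
opening: 0.0129
grasp_force: 62.0
```

```bash
python3 - <<'E'
from h import *
o=get_obs(); print(o['wrist_force'],o['torque'],o['ee_pos'],o['tcp_rot'])
E
```

```text
[-0.2211928   0.78729776  5.17355622] [ 0.0763306   0.22207865 -0.00412609] [0.53732334 0.01894297 0.11534757] [1.79974186e+02 2.01069771e-02 1.36868834e+02]
```

Emit:
servo_tool --pt "0 0 -0.1 0" --pt "0 0 -0.1 -0.06" --pt "0 0 -0.1 -0.12" --pt "0 0 -0.1 -0.18" --pt "0 0 -0.1 -0.24" --pt "0 0 -0.1 -0.3" --pt "0 0 -0.1 -0.36" --pt "0 0 -0.1 -0.42" --pt "0 0 -0.1 -0.48" --pt "0 0 -0.1 -0.54" --pt "0 0 -0.1 -0.6" --pt "0 0 -0.1 -0.66" --pt "0 0 -0.1 -0.71" --pt "0 0 -0.1 -0.733" --pt "0 0 -0.1 -0.733" --pt "0 0 -0.1 -0.733"

```text
time: 13.15
ee_pos: [0.5379, 0.0189, 0.1146]
tcp_rot: [179.9, 0.0, 94.9]
wrist_force: [1.1, 0.2, 4.4]
opening: 0.0131
grasp_force: 62.0
```

```bash
python3 - <<'E'
from h import *
o=get_obs(); print(o['wrist_force'],o['torque'],o['ee_pos'],o['tcp_rot'],o['time'])
w=snap('wrist','w4.png'); s=snap('scene','s4.png')
cv2.imwrite('pics/m4.png',np.vstack([np.hstack([cv2.resize(s[130:250,260:380,::-1],(400,400),interpolation=3),cv2.resize(w[200:440,200:440,::-1],(400,400))])]))
E
```

```text
[1.10695067 0.15125661 4.41214401] [ 0.01152716 -0.19545277 -0.02494162] [0.53788482 0.01888654 0.11464609] [1.79893322e+02 1.05429118e-02 9.48580207e+01] 13.15
```

View pics/m4.png

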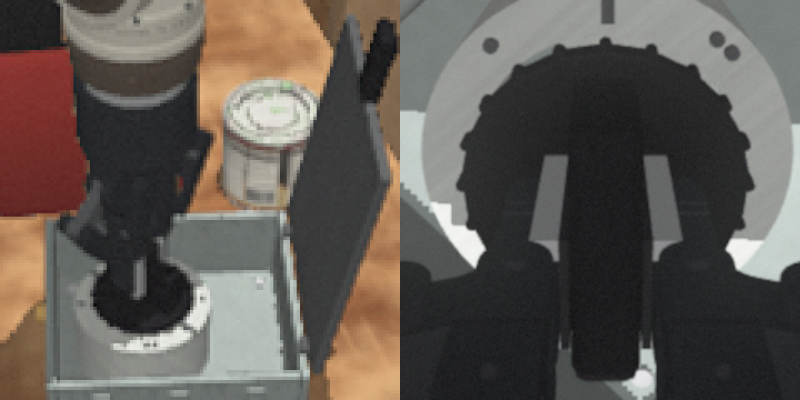

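The bar lines up with the half-way mark (column 605 for both in the enlarged view), the cover leans open, and the cap sits level in the neck, still gripped.

```bash
python3 -c "
from workcell import *
print(job_done())"
```

```text
the job is handed in; nothing more can be done
None
```

I handed the job in at about 13 s: the cover is open on its stop, and the cap is in the neck, pressed down, turned 42° clockwise to the half-way mark without locking, and still gripped.

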